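Hold-down bar onto the tube rack

ROBOT

A 6-joint arm with a two-finger parallel gripper is mounted at the origin on the work surface. World frame = base frame: x ahead of the robot, y to its left, z up, the work surface at z = 0. Lengths are in m, angles in rad, forces in N, time in s.
With the tool pointing down it reaches from about 0.375 to 0.9 m from the base axis. Payload 3.1 kg.
Tool frame: the origin (TCP) lies midway between the tips of the shut fingers; the grasp point (between the pads) lies 19 mm behind it; z points along the fingers, y is the line along which they close (so a half turn about z gives the same grasp; the last joint's range is limited). The gripper opens to 87 mm and grips with 3 to 60 N. Pads are 19 mm wide; open, the fingers measure 117 mm over their backs; the gripper's body (75 mm by 190 mm) begins 51 mm behind the grasp point.
Start: joints at [0.926, 0.527, 1.433, -0, 1.181, -0.178], TCP at [0.281, 0.558, 0.223] pointing down, gripper open.
Joint ranges: [-3.08, 3.08], [-0.75, 2.2], [0.22, 2.44], [-1.43, 4.57], [0, 2.65], [-2.85, 2.85]. Speed limits (rad/s): [2.79, 2.79, 3.14, 3.14, 3.14, 3.14].

INTERFACE

Orientations are given as a unit quaternion [x, y, z, w].
In Python, from rig import robot gives the robot as it stands.
- The arm moves only by the shell command python3 -m jog 'ROWS' [FORCE]. ROWS is a JSON object of lists of equal length, an entry for each row: "dp": the shift along the tool's x, y, z in mm, a list of three; "delta_rot": the turn, a rotation vector about the tool's x, y, z in rad, a list of three; "gripper": the opening, from -1 (shut) to 1 (fully open). A call has 1 to 12 rows; each row is the pose to reach, as a shift and turn from the pose commanded when the call began, along the tool's axes at that moment; what a row does not reach only later rows make up. A row lasts 1/10 s, in which the tool goes at most 50 mm and 8.59 degrees, less where a joint would pass 70% of its speed; a pose out of reach is approached as far as the arm can. A call with a gripper value outside its range is refused whole. The fingers move at their own pace and stop on an object; FORCE is the grip in N (left out, the last holds). Time passes only in rows, so rows that repeat a pose let the fingers close. It gives the time, the measured TCP pose, the force, the opening and the grip force at its end, in the units of the state.
- robot.get_obs(): the state, without advancing time (a new reading comes with each control period).
- robot.camera(name): name is "scene" or "top"; returns the picture (480x640x3 uint8, red, green, blue); there is no depth.
- robot.camera_model(name): a dict with "fx", "fy", "cx", "cy" (pixels), "xyz" and "orientation" of the camera in the world. Camera axes: x right, y down, z forward; pixel columns grow to the right and rows downward; lengths in m; the calibration is good to about 2 mm. A picture is of the moment at which its call begins. camera_model takes no time and is no camera call.
- robot.hand_in(): hands the job in; it is judged then, once.
Trained networks look in the newest picture that a camera, given by its name, has taken for a name from the list of things; names that differ only in an ending like _2 or _b are one class to them, and where a whole thing is asked for, a point or a joint stands for the part that bears it (a point fixed in the world has none). Each returns a list of dicts, best first, with "score" (0 to 1); they miss things now and then, are a little off and sometimes report something else, mostly with a low value. They report only what shows in the picture. A call takes as long as a camera call.
- robot.search_frame(name, camera): "rect" ([left, top, right, bottom] in pixels, round what is visible of it).
The state is a dict: "time": time; "q": joint angles; "joint_velocities": joint speeds; "joint_torque": joint torques, N m; "position": TCP position; "tool_rot": TCP orientation; "ft_force": force on the tool from outside, world axes, zero at the start; "moment": the same for the moment, N m; "grip_width": finger opening in m; "grip_force": force on a finger pad.
Only numpy, scipy, OpenCV 4.12 (cv2) and the standard library are available. Lean on these libraries where they do the work, as an engineer would, in place of code of your own. Each camera call takes 0.05 s, during which the arm holds its last target. There are 200 camera calls.

TASK

Pull the long flat metal hold-down bar up out of the tool stand and lay it flat across the two end brackets of the tube rack, down in both notches and over the row of caps, sticking out about equally at both ends. Let go of it there; leave the other two tools in the stand and everything else on the bench where it is.

Things in the scene. Friction and masses are not known exactly. Their poses are not given: they have to be found in the camera images.
- bar: the hold-down bar: plain flat aluminium bar 24 x 8 x 200 mm, about 0.11 kg, standing loose and upright in one of the stand's three sleeves (any of them); the longest and widest of the three tools. Origin: centre of its lower end face; x along its 24 mm width, y along its 8 mm thickness, z along its length (up at the start), so its top is at z = 200 mm, about 108 mm above the sleeve's rim
- bar_mid (a point): the middle of the bar, 100 mm along z from the bar's origin, same axes. Around the work: fixed bottles and a flask up to 175 mm tall stand beyond x = 0.7 m (far side), low boxes and a centrifuge beyond 0.4 m to either side
- stand: fixed steel tool stand: base plate 190 x 90 x 6 mm with three upright box sleeves in a row along its x, at x = -60, 0 and +60 mm. Each sleeve is 42 mm (x) by 26 mm (y) outside, 34 by 18 mm inside, its inner floor 8 mm and its rim 100 mm above the bench. Origin: centre of its underside, z up. The tools' broad sides lie along x (yaw within 0.05 rad of the stand's)
- rack: fixed white tube rack, base 100 (x) by 130 mm (y), with a row of four capped tubes along its y (part of it; caps 18 mm wide, tops 96 mm above the bench; tube plate's top at 58 mm). End brackets at y = -50 and +50 mm, each 10 mm thick (y), 52 mm wide (x), topped by a notch. Origin: centre of its underside, z up
- rack_seat (a point): midway between the rack's two notches, 100 mm above the bench, axes as the rack's: where the middle of the laid bar's underside goes, its length along y, its width along x. Each notch is a flat saddle at this height between cheeks that flare outwards, 38 mm apart at the saddle, 52 mm at their tops 14 mm higher. The bar sticks out 45 mm past each bracket
- rod: bystander: round glass stirring rod 150 mm long, 10 mm thick with a 12 mm rubber foot, standing in another sleeve of the stand. Origin: its lower end
- scoop: bystander: flat white scoop with a steel blade, 148 mm long, up to 22 mm wide, standing in another sleeve. Origin: its lower end
- dishes: bystander: round clear dish stack, 90 mm wide, 28 mm tall, between the stand and the rack. Origin: its underside
- beaker: bystander: small glass beaker, 66 mm wide, 80 mm tall, between and behind the stand and the rack. Origin: its underside
- timer: bystander: grey timer box 60 x 70 x 20 mm, in front between the stand and the rack. Origin: its underside

How it is judged:
By the outcome, as a careful person would: the job done as asked, in the order asked, and still so for the second after the job is handed in, with the robot touching nothing.
It also fails if it takes over 42 s, if anything falls off the work surface, if the arm or the gripper's body presses on something with over 40 N, if the wrist force passes 120 N, or if a joint passes its speed limit or range.

## Working session

There is one attempt and no reset: what is moved stays moved. The work goes in short steps, Python scripts to look and compute and a shell command to move; the robot and the scene stay as the last step left them, time stands still between calls to the robot, and variables do not carry over. Pictures are saved under pics/ and viewed, at most 10 in all, crops included, and the job is handed in when it is done.

```bash
mkdir -p pics; python3 - <<'E'
from rig import robot
import cv2
for c in("scene","top"):
    cv2.imwrite(f"pics/{c}0.png",robot.camera(c)[:,:,::-1]); print(robot.camera_model(c))
    for n in("bar","stand","rack","rod","scoop","dishes","beaker","timer"):
        r=robot.search_frame(n,c); print(n,[(x['score'],x['rect']) for x in r[:2]])
o=robot.get_obs();print(o['time'],o['position'],o['tool_rot'],o['grip_width'])
E
```

```text
{'fx': 445.9323397969972, 'fy': 445.9323397969972, 'cx': 320.86908956133635, 'cy': 247.72465708541296, 'xyz': array([0.77642367, 0.3472944 , 0.67211092]), 'orientation': array([ 0.28261366,  0.91083774, -0.28900886, -0.08353454])}
bar [(0.78, [401.7, 330.9, 434.5, 376.2])]
stand [(0.82, [334.8, 339.7, 471.6, 448.5]), (0.2, [401.6, 329.3, 438.1, 377.0])]
rack [(0.65, [245.0, 143.9, 323.2, 242.0])]
rod [(0.54, [442.3, 327.0, 465.6, 361.2]), (0.45, [248.1, 145.4, 321.2, 242.1])]
scoop [(0.79, [363.5, 367.6, 386.4, 397.7]), (0.22, [335.8, 341.7, 470.7, 449.8])]
dishes [(0.63, [301.2, 254.9, 354.1, 303.6])]
beaker [(0.58, [240.7, 269.1, 282.4, 324.6])]
timer [(0.6, [353.0, 211.4, 400.1, 252.3])]
{'fx': 497.4424306880172, 'fy': 497.4424306880172, 'cx': 322.69395304900684, 'cy': 241.62013490438576, 'xyz': array([0.41786786, 0.00381637, 0.84491705]), 'orientation': array([-0.70287166,  0.70695718, -0.06627676,  0.0423126 ])}
bar [(0.82, [119.4, 193.5, 156.0, 232.3])]
stand [(0.96, [128.4, 166.3, 204.0, 289.5]), (0.69, [126.8, 250.6, 145.6, 261.7])]
rack [(0.75, [362.7, 220.0, 455.0, 288.4]), (0.44, [128.6, 167.5, 201.2, 289.9])]
rod [(0.22, [269.7, 211.8, 325.2, 266.3])]
scoop [(0.51, [144.7, 167.0, 159.6, 192.9])]
dishes [(0.72, [272.0, 212.6, 324.5, 267.7])]
beaker [(0.83, [284.8, 141.2, 329.5, 190.0])]
timer [(0.58, [293.1, 298.8, 337.9, 336.1])]
0.9 [0.28066823 0.55841522 0.22256336] [2.30802329e-01 9.73000660e-01 1.40528979e-05 7.53119332e-07] 0.08686802782609121
```

View pics/scene0.png

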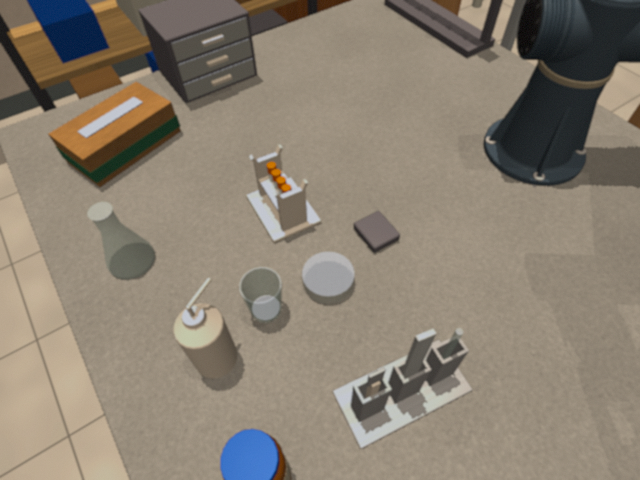

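View pics/top0.png

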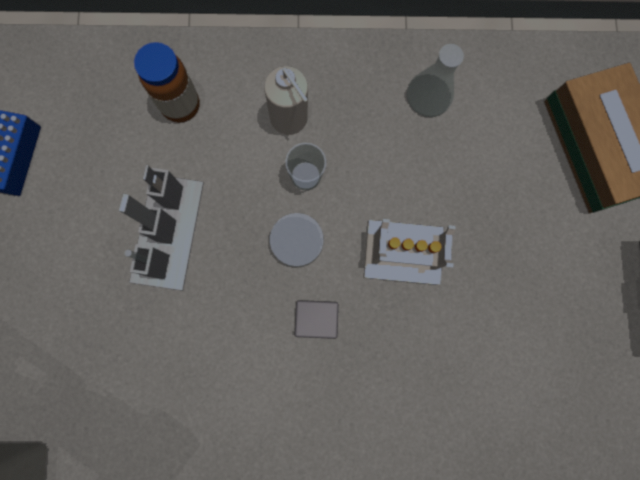

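The bar stands in the middle sleeve (top picture about (127,205), scene about (424,337)), the scoop is at the far end and the rod at the near end. The rack is at about (408,250) in the top picture. I'll zoom in for accurate corners.

```bash
python3 - <<'E'
import cv2,numpy as np
t=cv2.imread("pics/top0.png");s=cv2.imread("pics/scene0.png")
def c(im,x,y,w=100,h=75,k=4):
    o=cv2.resize(im[y:y+h,x:x+w],None,fx=k,fy=k,interpolation=cv2.INTER_CUBIC)
    for i in range(0,w,10): cv2.putText(o,str(x+i),(i*k,8),0,.3,(0,255,255)); cv2.line(o,(i*k,10),(i*k,14),(0,255,255))
    for i in range(10,h,10): cv2.putText(o,str(y+i),(0,i*k+3),0,.3,(0,255,255)); cv2.line(o,(20,i*k),(24,i*k),(0,255,255))
    return o
cv2.imwrite("pics/m1.png",np.vstack([np.hstack([c(t,115,180),c(t,360,215)]),np.hstack([c(s,385,320),c(s,240,145)])]))
E
```

```text
(no output)
```

View pics/m1.png

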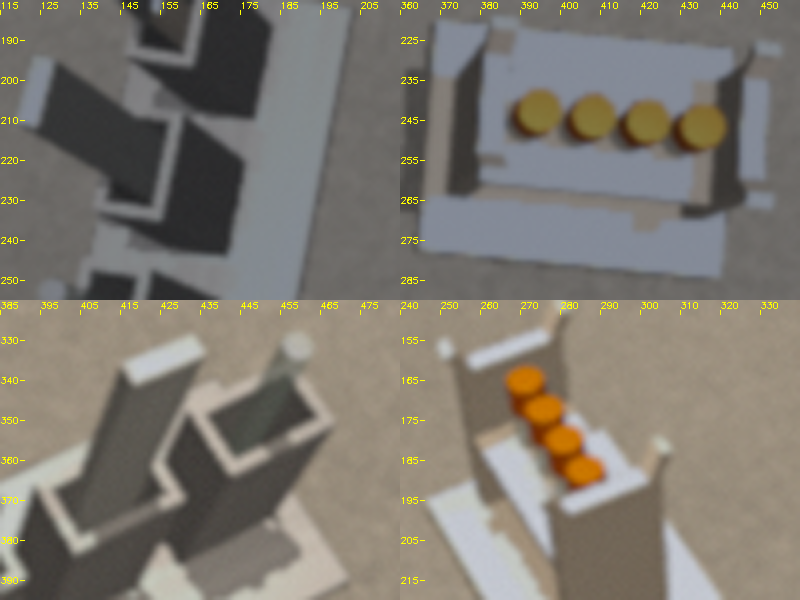

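```bash
cat > h.py <<'E'
from rig import robot
import numpy as np
from scipy.spatial.transform import Rotation as R
def P(cam,u,v,z):
    m=robot.camera_model(cam)
    d=R.from_quat(m['orientation']).apply([(u-m['cx'])/m['fx'],(v-m['cy'])/m['fy'],1])
    return m['xyz']+d*(z-m['xyz'][2])/d[2]
def proj(cam,p):
    m=robot.camera_model(cam); c=R.from_quat(m['orientation']).inv().apply(np.asarray(p)-m['xyz'])
    return np.stack([m['cx']+m['fx']*c[...,0]/c[...,2],m['cy']+m['fy']*c[...,1]/c[...,2]],-1)
E
python3 - <<'E'
from h import *
np.set_printoptions(precision=4,suppress=True)
def show(n,c,pts,z):
    a=np.array([P(c,u,v,z)[:2] for u,v in pts]); print(n,c,a.tolist() and a.round(4).tolist(),'mean',a.mean(0)); 
show('bartop','top',[(123.75,194.25),(128.5,195),(124.5,212),(119.5,210.75)],.208)
show('bartop','scene',[(415.75,335.75),(432.5,328.75),(436.5,332.5),(419.5,341.25)],.208)
show('base','top',[(368.75,220),(442.75,226.75),(440,284.25),(365,277)],.008)
show('caps','top',[(395,243),(408.25,244.25),(422,245.5),(435.5,246.75)],.095)
show('caps','scene',[(271.25,165),(276.25,172),(281,179.5),(286,187)],.095)
show('sadR','top',[(445.5,235),(452,235.5),(451,260),(444.5,259.5)],.1)
show('sads','scene',[(267.3,157),(291.1,193)],.1)
show('midrim','top',[(161.75,208.25),(155.5,235)],.1)
E
```

```text
bartop top [[0.5796, 0.2396], [0.5786, 0.2335], [0.556, 0.2374], [0.5577, 0.2439]] mean [0.568  0.2386]
bartop scene [[0.5782, 0.2348], [0.5571, 0.239], [0.5565, 0.245], [0.5791, 0.2421]] mean [0.5677 0.2402]
base top [[0.5849, -0.1048], [0.5728, -0.2327], [0.4738, -0.2235], [0.4868, -0.0962]] mean [ 0.5296 -0.1643]
caps top [[0.5315, -0.1331], [0.5295, -0.1535], [0.5275, -0.1746], [0.5255, -0.1954]] mean [ 0.5285 -0.1642]
caps scene [[0.5248, -0.1937], [0.5264, -0.1733], [0.529, -0.1527], [0.5312, -0.1323]] mean [ 0.5279 -0.163 ]
sadR top [[0.5429, -0.2104], [0.5421, -0.2204], [0.5044, -0.217], [0.5052, -0.2071]] mean [ 0.5236 -0.2137]
sads scene [[0.5224, -0.2109], [0.5334, -0.1113]] mean [ 0.5279 -0.1611]
midrim top [[0.5852, 0.2216], [0.5441, 0.2292]] mean [0.5647 0.2254]
```

```bash
python3 -m jog '{"dp":[[0,0,-40],[0,0,-80],[0,0,-120],[0,0,-120],[0,0,-120]],"delta_rot":[[0,0,0],[-0.134,0.067,0],[-0.268,0.134,0],[-0.402,0.202,0],[-0.402,0.202,0]],"gripper":[0,0,0,0,0]}'; python3 -c "
from rig import robot
o=robot.get_obs();print(o['q'],o['position'],o['tool_rot'])"
```

```text
time: 1.4
position: [0.2786, 0.5539, 0.3411]
tool_rot: [0.227, 0.949, 0.215, -0.053]
ft_force: [-0.5, -1.2, -1.6]
grip_width: 0.055
grip_force: 0.0
[ 0.76513228  0.26429438  1.60746098  0.38431007  0.98711543 -0.50431226] [0.27859371 0.55390446 0.34111892] [ 0.22669209  0.94852269  0.21481407 -0.05263385]
```

```bash
cat >> h.py <<'E'
def go(pos,zt,yt):
    "dp (mm) and rotvec in tool axes to reach TCP pos with tool z, y"
    o=robot.get_obs(); Rc=R.from_quat(o['tool_rot'])
    z=np.array(zt,float);z/=np.linalg.norm(z);y=np.array(yt,float);y-=z*(y@z);y/=np.linalg.norm(y)
    Rt=R.from_matrix(np.c_[np.cross(y,z),y,z])
    print('dp',(Rc.inv().apply(np.array(pos)-o['position'])*1000).round(1),'rot',(Rc.inv()*Rt).as_rotvec().round(3),'q',o['q'].round(2))
bx=np.array([np.cos(.18),-np.sin(.18),0]);by=np.array([np.sin(.18),np.cos(.18),0])
bar=np.array([.568,.2394,.180])
E
python3 -c "
from h import *
go(bar-by*.09+[0,0,.22],by,bx); print(P('top',305,176,0.0),P('top',287,95,.17))"
```

```text
dp [-396.3 -178.1 -227.7] rot [-0.767  0.921  1.074] q [ 0.77  0.26  1.61  0.38  0.99 -0.5 ]
[0.66529421 0.0046043  0.        ] [0.73562976 0.02992581 0.17      ]
```

```bash
python3 -m jog '{"dp":[[-396,-178,-228],[-396,-178,-228],[-396,-178,-228],[-396,-178,-228],[-396,-178,-228],[-396,-178,-228],[-396,-178,-228],[-396,-178,-228],[-396,-178,-228],[-396,-178,-228],[-396,-178,-228],[-396,-178,-228]],"delta_rot":[[-0.767,0.921,1.074],[-0.767,0.921,1.074],[-0.767,0.921,1.074],[-0.767,0.921,1.074],[-0.767,0.921,1.074],[-0.767,0.921,1.074],[-0.767,0.921,1.074],[-0.767,0.921,1.074],[-0.767,0.921,1.074],[-0.767,0.921,1.074],[-0.767,0.921,1.074],[-0.767,0.921,1.074]],"gripper":[0,0,0,0,0,0,0,0,0,0,0,0]}'; python3 -c "
from h import *
go(bar-by*.09+[0,0,.22],by,bx); go(bar-by*.09,by,bx)"
```

```text
time: 2.6
position: [0.5546, 0.1548, 0.3986]
tool_rot: [0.541, 0.452, 0.542, -0.457]
ft_force: [0.2, -0.2, -0.3]
grip_width: 0.0432
grip_force: 0.0
dp [ 1.4 -2.  -4.4] rot [-0.005 -0.005 -0.005] q [-0.5   0.59  1.8   1.33  1.79 -0.85]
dp [-218.6   -1.    -5.5] rot [-0.005 -0.005 -0.005] q [-0.5   0.59  1.8   1.33  1.79 -0.85]
```

```bash
python3 -m jog '{"dp":[[-50,-1,-5],[-100,-1,-5],[-150,-1,-5],[-190,-1,-5],[-219,-1,-5],[-219,-1,-5],[-219,-1,-5]],"delta_rot":[[0,0,0],[-0.005,-0.005,-0.005],[-0.005,-0.005,-0.005],[-0.005,-0.005,-0.005],[-0.005,-0.005,-0.005],[-0.005,-0.005,-0.005],[-0.005,-0.005,-0.005]],"gripper":[0,0,0,0,0,0,0]}'; python3 - <<'E'
from h import *; import cv2
go(bar+by*.019,by,bx)
a=[robot.camera(c)[:,:,::-1] for c in("top","scene")]
cv2.imwrite("pics/m2.png",np.hstack([cv2.resize(a[0][120:320,60:260],(400,400)),cv2.resize(a[1][270:470,290:490],(400,400))]))
E
```

```text
time: 3.3
position: [0.5536, 0.1528, 0.1828]
tool_rot: [0.54, 0.456, 0.545, -0.451]
ft_force: [0.2, -0.2, 1.1]
grip_width: 0.0436
grip_force: 0.0
dp [ -2.9  -1.2 106.8] rot [-0.002 -0.001  0.009] q [-0.5   1.    1.82  1.26  1.67 -1.28]
```

View pics/m2.png

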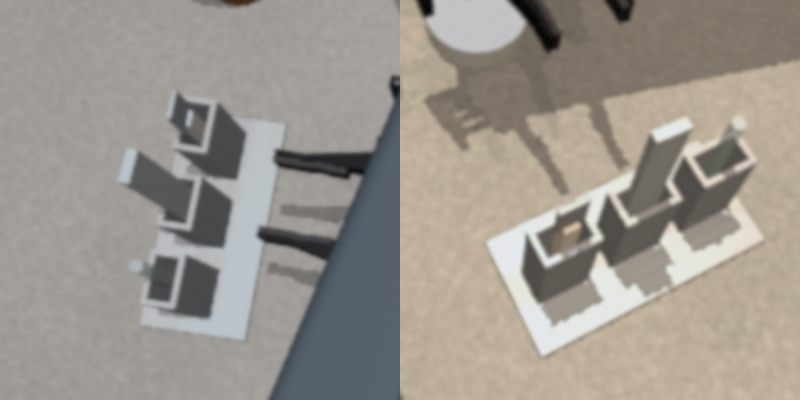

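Open fingertips (left half, about (277,160) and (262,232)) straddle the line through the bar (top at (130,167)); both neighbours are clear. Moving in.

```bash
python3 -m jog '{"dp":[[-3,-1,40],[-3,-1,75],[-3,-1,95],[-3,-1,107],[-3,-1,107],[-3,-1,107],[-3,-1,107],[-3,-1,107],[-3,-1,107],[-3,-1,107],[-3,-1,107],[-3,-1,107]],"delta_rot":[[0,0,0.009],[0,0,0.009],[0,0,0.009],[0,0,0.009],[0,0,0.009],[0,0,0.009],[0,0,0.009],[0,0,0.009],[0,0,0.009],[0,0,0.009],[0,0,0.009],[0,0,0.009]],"gripper":[0,0,0,0,0,-0.2,-0.3,-0.4,-0.5,-0.6,-0.8,-1]}' 50; python3 -c "
from h import *
go(bar+by*.019,by,bx)"
```

```text
time: 4.6
position: [0.5721, 0.2572, 0.1792]
tool_rot: [0.544, 0.452, 0.543, -0.452]
ft_force: [0.3, -1.2, 0.2]
grip_width: 0.0235
grip_force: 50.0
dp [ 0.8 -0.9  0.8] rot [ 0.003  0.    -0.001] q [-0.3   1.01  1.83  1.46  1.61 -1.27]
```

```bash
python3 -m jog '{"dp":[[10,0,0],[25,0,0],[45,0,0],[70,0,0],[95,0,0],[120,0,0],[160,0,0],[200,0,0],[220,0,0],[220,0,0]],"delta_rot":[[0,0,0],[0,0,0],[0,0,0],[0,0,0],[0,0,0],[0,0,0],[0,0,0],[0,0,0],[0,0,0],[0,0,0]],"gripper":[-1,-1,-1,-1,-1,-1,-1,-1,-1,-1]}'; python3 - <<'E'
from h import *; import cv2
a=[robot.camera(c)[:,:,::-1] for c in("top","scene")]
cv2.imwrite("pics/m3.png",np.hstack([cv2.resize(x,(400,300)) for x in a]))
ry=np.array([np.sin(.1),np.cos(.1),0]);rx=np.array([np.cos(.1),-np.sin(.1),0])
g=np.array([.5283,-.1637,.104])+ry*.071-[0,0,.019]
go(g+[0,0,.2],[0,0,-1],rx)
E
```

```text
time: 5.6
position: [0.5712, 0.2579, 0.4033]
tool_rot: [0.542, 0.455, 0.545, -0.451]
ft_force: [0.9, -0.4, -1.1]
grip_width: 0.0233
grip_force: 50.0
dp [-115.3   28.  -351.4] rot [ 0.064 -1.568 -0.064] q [-0.3   0.58  1.81  1.48  1.65 -0.83]
```

View pics/m3.png

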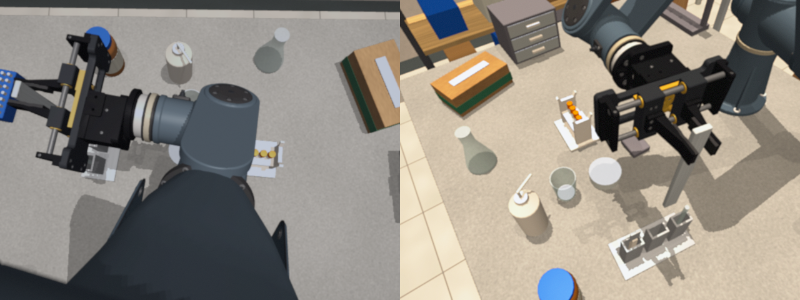

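The bar is out (right half, (703,130) to (668,205)), held straight along the tool's x; the other two tools stay in the stand. Swing to above the rack.

```bash
python3 -m jog '{"dp":[[-10,2,-30],[-20,4,-60],[-30,6,-95],[-40,8,-130],[-50,10,-165],[-60,13,-200],[-70,16,-235],[-80,19,-270],[-90,22,-300],[-105,25,-330],[-115,28,-351],[-115,28,-351]],"delta_rot":[[0.006,-0.142,-0.006],[0.012,-0.285,-0.012],[0.017,-0.428,-0.017],[0.023,-0.570,-0.023],[0.029,-0.713,-0.029],[0.035,-0.855,-0.035],[0.041,-0.998,-0.041],[0.047,-1.140,-0.047],[0.052,-1.283,-0.052],[0.058,-1.426,-0.058],[0.064,-1.568,-0.064],[0.064,-1.568,-0.064]],"gripper":[-1,-1,-1,-1,-1,-1,-1,-1,-1,-1,-1,-1]}'; python3 -m jog '{"dp":[[0,0,0],[0,0,0]],"delta_rot":[[0,0,0],[0,0,0]],"gripper":[-1,-1]}'; python3 - <<'E'
from h import *; import cv2
a=[robot.camera(c)[:,:,::-1] for c in("top","scene")]
cv2.imwrite("pics/m4.png",np.hstack([cv2.resize(x,(400,300)) for x in a]))
ry=np.array([np.sin(.1),np.cos(.1),0]);rx=np.array([np.cos(.1),-np.sin(.1),0])
g=np.array([.5283,-.1637,.104])+ry*.071-[0,0,.019]
go(g+[0,0,.04],[0,0,-1],rx)
E
```

```text
time: 6.9
position: [0.5343, -0.0911, 0.2815]
tool_rot: [0.741, 0.672, -0.001, -0.004]
ft_force: [-0.6, 0.1, 0.1]
grip_width: 0.0233
grip_force: 50.0
time: 7.1
position: [0.5357, -0.0925, 0.2838]
tool_rot: [0.742, 0.67, 0.001, -0.002]
ft_force: [-0.3, 0.5, -1.1]
grip_width: 0.0231
grip_force: 50.0
dp [ -0.6  -0.4 159.3] rot [-0.001 -0.003 -0.001] q [-0.38  0.35  1.56  0.    1.24 -0.28]
```

View pics/m4.png

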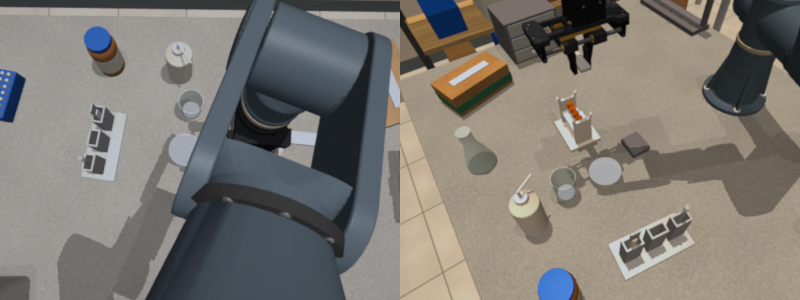

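The bar is now horizontal above the rack (far end at about (303,138) in the left half, near end at (583,68) in the right half). Lower to 40 mm above the seat and check.

```bash
python3 -m jog '{"dp":[[0,0,40],[0,0,80],[0,0,115],[0,0,140],[0,0,155],[-0.6,-0.4,159],[-0.6,-0.4,159],[-0.6,-0.4,159]],"delta_rot":[[0,0,0],[0,0,0],[0,0,0],[-0.001,-0.003,-0.001],[-0.001,-0.003,-0.001],[-0.001,-0.003,-0.001],[-0.001,-0.003,-0.001],[-0.001,-0.003,-0.001]],"gripper":[-1,-1,-1,-1,-1,-1,-1,-1]}'; python3 - <<'E'
from h import *; import cv2
a=[robot.camera(c)[:,:,::-1].copy() for c in("top","scene")]
ry=np.array([np.sin(.1),np.cos(.1),0]);rx=np.array([np.cos(.1),-np.sin(.1),0])
o=robot.get_obs();Rc=R.from_quat(o['tool_rot']).as_matrix();g=o['position']-Rc[:,2]*.019
print(Rc.round(3))
big=[]
for im,c,(x,y) in((a[0],'top',(360,170)),(a[1],'scene',(230,80))):
    b=cv2.resize(im[y:y+150,x:x+133],(532,600),interpolation=cv2.INTER_CUBIC)[:, :400]
    q=np.array([g+Rc[:,0]*l+Rc[:,1]*w-[0,0,-.004] for l,w in((29,12),(29,-12),(-171,-12),(-171,12)) for l,w in [(l/1000,w/1000)]])
    cv2.polylines(b,[((proj(c,q)-[x,y])*4).astype(int)],True,(0,255,0)); big.append(b)
cv2.imwrite("pics/m5.png",np.hstack(big))
go(np.array([.5283,-.1637,.104])+ry*.071-[0,0,.019],[0,0,-1],rx)
E
```

```text
time: 8.0
position: [0.5363, -0.0937, 0.1264]
tool_rot: [0.742, 0.671, 0.0, 0.002]
ft_force: [0.7, -0.6, -1.4]
grip_width: 0.0233
grip_force: 50.0
[[ 0.1    0.995  0.003]
 [ 0.995 -0.1   -0.002]
 [-0.002  0.003 -1.   ]]
dp [ 0.5 -1.1 41.7] rot [0.003 0.002 0.   ] q [-0.38  0.55  1.73 -0.    0.86 -0.28]
```

View pics/m5.png

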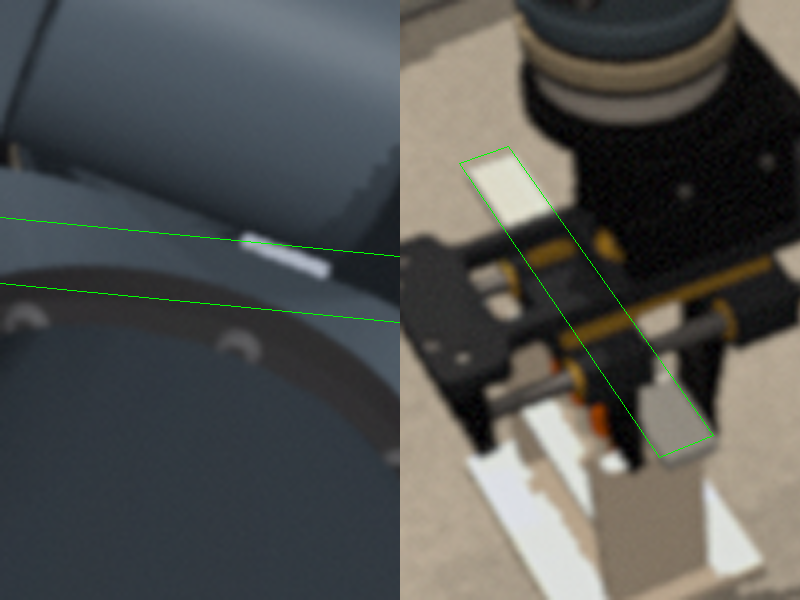

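The predicted outline matches the bar within about 2 to 4 mm (near end at (686,448); the far end is slightly to the right), well inside the notch play. Lowering.

```bash
python3 -m jog '{"dp":[[0.5,0,10],[0.5,0,20],[0.5,0,28],[0.5,0,33],[0.5,0,36],[0.5,0,37],[0.5,0,38],[0.5,0,39],[0.5,0,39]],"delta_rot":[[0.003,0.002,0],[0.003,0.002,0],[0.003,0.002,0],[0.003,0.002,0],[0.003,0.002,0],[0.003,0.002,0],[0.003,0.002,0],[0.003,0.002,0],[0.003,0.002,0]],"gripper":[-1,-1,-1,-1,-1,-1,-1,-1,-1]}'; python3 - <<'E'
from h import *; import cv2
im=robot.camera("scene")[:,:,::-1]
cv2.imwrite("pics/m6.png",cv2.resize(im[100:230,220:360],None,fx=4,fy=4,interpolation=cv2.INTER_CUBIC))
E
```

```text
time: 9.0
position: [0.5357, -0.0928, 0.0866]
tool_rot: [0.741, 0.671, -0.001, -0.001]
ft_force: [0.3, 0.1, -0.6]
grip_width: 0.0234
grip_force: 50.0
```

View pics/m6.png

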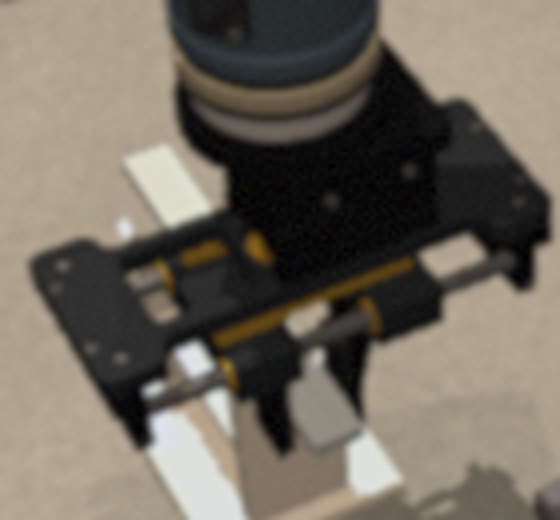

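The bar is just over the saddles, to the right of the far-left cheek post (125,228); no contact yet.

```bash
python3 -m jog '{"dp":[[0,0,1],[0,0,2],[0,0,2],[0,0,2]],"delta_rot":[[0,0,0],[0,0,0],[0,0,0],[0,0,0]],"gripper":[-1,-1,-1,-1]}'
```

```text
time: 9.45
position: [0.5359, -0.0927, 0.0859]
tool_rot: [0.741, 0.671, -0.0, -0.001]
ft_force: [-2.3, 1.5, 9.1]
grip_width: 0.0232
grip_force: 50.0
```

Contact (9 N up) at the expected height. Release gently with a small opening.

```bash
python3 -m jog '{"dp":[[0,0,-1],[0,0,-1],[0,0,-1],[0,0,-1],[0,0,-1],[0,0,-1],[0,0,-1]],"delta_rot":[[0,0,0],[0,0,0],[0,0,0],[0,0,0],[0,0,0],[0,0,0],[0,0,0]],"gripper":[-0.4,-0.35,-0.25,-0.15,-0.1,-0.1,-0.1]}' 10; python3 -m jog '{"dp":[[0,0,-10],[0,0,-30],[0,0,-60],[0,0,-100],[0,0,-150],[0,0,-200],[0,100,-200],[0,100,-200]],"delta_rot":[[0,0,0],[0,0,0],[0,0,0],[0,0,0],[0,0,0],[0,0,0],[0,0,0],[0,0,0]],"gripper":[-0.1,-0.1,-0.1,-0.1,-0.1,-0.1,-0.1,-0.1]}'; python3 - <<'E'
from h import *; import cv2
a=[robot.camera(c)[:,:,::-1] for c in("scene","top")]
cv2.imwrite("pics/m7.png",np.hstack([cv2.resize(a[0][100:250,220:353],(532,600),interpolation=cv2.INTER_CUBIC),cv2.resize(a[1],(268,201))] if 0 else [cv2.resize(a[0][100:250,220:353],(532,600),interpolation=cv2.INTER_CUBIC),np.vstack([cv2.resize(a[0],(268,300)),cv2.resize(a[1],(268,300))])]))
E
```

```text
time: 10.15
position: [0.5355, -0.0927, 0.0853]
tool_rot: [0.741, 0.671, -0.001, -0.001]
ft_force: [0.5, 0.2, -0.6]
grip_width: 0.0387
grip_force: 0.0
time: 10.95
position: [0.637, -0.1031, 0.2906]
tool_rot: [0.742, 0.671, 0.001, 0.002]
ft_force: [0.1, -0.2, 0.2]
grip_width: 0.0391
grip_force: 0.0
```

View pics/m7.png

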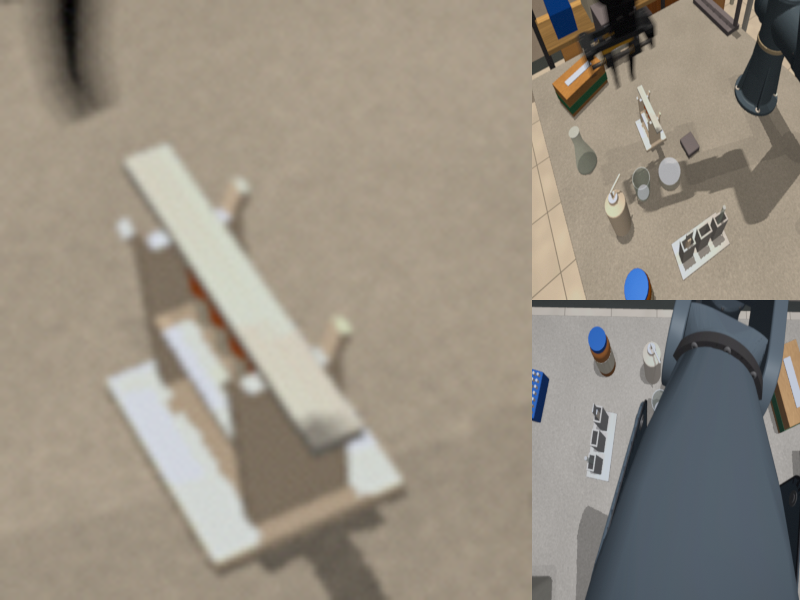

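The bar lies in both notches (far end (147,152), near end (336,435)) over the caps, and the gripper is clear. Check the centring.

```bash
python3 -c "
from h import *
a=np.array([P('scene',220+u/4,100+v/4,.108)[:2] for u,v in((123,160),(170,143),(360,425),(312,443))])
print(a.round(4),a.mean(0))
ry=np.array([np.sin(.1),np.cos(.1)]);rx=np.array([np.cos(.1),-np.sin(.1)]);d=a.mean(0)-[.5283,-.1637];print(d@ry,d@rx)"
```

```text
[[ 0.5285 -0.2599]
 [ 0.5046 -0.2575]
 [ 0.5267 -0.0622]
 [ 0.5482 -0.0654]] [ 0.52700201 -0.1612436 ]
0.0023145420063069434 -0.0015367345549293196
```

Centred to about 2 mm, within the measuring error; handing in.

```bash
python3 -m jog '{"dp":[[0,0,0],[0,0,0],[0,0,0]],"delta_rot":[[0,0,0],[0,0,0],[0,0,0]],"gripper":[-0.1,-0.1,-0.1]}'; python3 -c "
from rig import robot
print(robot.hand_in())"
```

```text
time: 11.35
position: [0.6342, -0.1025, 0.2854]
tool_rot: [0.742, 0.671, -0.001, -0.002]
ft_force: [0.1, 0.2, -0.3]
grip_width: 0.0394
grip_force: 0.0
the job is handed in; nothing more can be done
None
```

The bar is laid flat in both notches over the caps, centred to within about 2 mm and released; the rod and scoop are still in the stand, and the job was handed in at about 11.4 s (no verdict shown).

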